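# Pin the tilting stage and hold a sample slide flush on its face

### The arm

A 6-joint arm with a two-finger parallel gripper is mounted at the origin on a cart in front of the work surface, level with it; the furniture and walls round the work are solid. World frame = base frame: x ahead of the robot, y to its left, z up, the work surface at z = 0. Lengths are in m, angles in degrees, forces in N, time in s.
With the tool pointing down it reaches from about 0.25 to 0.775 m from the base axis. Payload 8.9 kg.
Tool frame: the origin (TCP) lies midway between the tips of the shut fingers; the grasp point (between the pads) lies 19 mm behind it; z points along the fingers, y is the line along which they close (so a half turn about z gives the same grasp; the last joint's range is limited). The gripper opens to 85 mm and grips with 20 to 120 N. Pads are 22 mm wide; open, the fingers measure 114 mm over their backs; the gripper's body (76 mm by 85 mm) begins 54 mm behind the grasp point. The pads swing forward as they close: fully open they stand 13 mm farther back than shut.
Start: joints at [61.404, 16.656, -8.789, 64.555, 0, 82.019], TCP at [0.185, 0.491, 0.231] pointing down, gripper open.
Joint ranges: [-144.48, 144.48], [-52.06, 99.96], [-74.48, 78.29], [-112.23, 115.85], [-86.99, 84.42], [-180, 180]. Speed limits (degrees/s): [127.2, 127.2, 159.86, 180, 180, 180].

### API

Orientations are given as [roll, pitch, yaw] about the fixed x, y, z axes, in that order (R = Rz(yaw) Ry(pitch) Rx(roll)).
In Python, from station import read_state, capture, sign_off, cut_out gives the robot as it stands. The module is installed in compiled form; this text tells all that it offers.
- The arm moves only by the shell command python3 -m pendant 'ROWS'. ROWS is JSON, a list of rows, each an object with "grip": the finger opening in m, from 0 to 0.0854; "linear": the shift along the world's x, y, z in m, a list of three; "roll": the turn about the world's z in rad. A call has 1 to 10 rows; each row shifts and turns the commanded pose from where the row before left it; what a row does not reach is not made up. A row lasts 1/8 s, in which the tool goes at most 62.5 mm and 10.7 degrees, less where a joint would pass 70% of its speed; a pose out of reach is approached as far as the arm can. A call is refused whole if a number of a shift passes 0.0625 or a number of a turn 0.188, either way. A call with a gripper value outside its range is refused whole. The fingers move at their own pace and stop on an object; the grip force is fixed at half the most. Time passes only in rows, so rows that do not move let the fingers close. It gives the time, the measured TCP pose, the force, the opening and the grip force at its end, in the units of the state.
- read_state(): the state, without advancing time (a new reading comes with each control period).
- capture(name): name is "scene" or "top" or "wrist"; returns a dict with "image" (384x512x3 uint8, red, green, blue), "fov_y" (degrees; the focal length in pixels is half the picture's height over the tangent of half this angle, whatever the lens; pixels are square), "cx", "cy" (the principal point, pixels), "R" (3x3) and "t" (3): a world point X has camera coordinates R X + t; the wrist camera has in their place "tool_from_camera" (4x4, takes a point from camera to tool coordinates, whose origin is the TCP and whose axes are the flange's). Camera axes: x right, y down, z forward; pixel columns grow to the right and rows downward; lengths in m; the calibration is good to about 2 mm. A picture is of the moment at which its call begins: read the wrist's pose just before it. There is no depth.
- sign_off(): hands the job in; it is judged then, once.
Trained networks look in a picture, given as the dict that the camera call returned (one of the last four; its "shot" number tells which), for a name from the list of things; names that differ only in an ending like _2 or _b are one class to them, and where a whole thing is asked for, a point or a joint stands for the part that bears it (a point fixed in the world has none). Each returns a list of dicts, best first, with "conf" (0 to 1); they miss things now and then, are a little off and sometimes report something else, mostly with a low value. They report only what shows in the picture. A call takes as long as a camera call.
- cut_out(picture, label): "mask" (384x512 bool, what is visible of it) and "box" ([centre column, centre row, width, height] in pixels, round what is visible of it).
The state is a dict: "time_s": time; "joints": joint angles; "qvel": joint speeds; "joint_torque": joint torques, N m; "tool_pos": TCP position; "tcp_rot": TCP orientation; "contact_force": force on the tool from outside, world axes, zero at the start; "moment": the same for the moment, N m; "width": finger opening in m; "finger_force": force on a finger pad.
Only numpy, scipy, OpenCV 4.12 (cv2) and the standard library are available. Lean on these libraries where they do the work, as an engineer would, in place of code of your own. Each camera call takes 0.05 s, during which the arm holds its last target. There are 200 camera calls.

### The job

Lock the stage's carriage first: take the retaining pin from its parking block, push it fully home through the carriage into the base, and let go of it. Then pick the slide carrier up by its rib, tilt it to match the sloped stage face and hold it there, underside flush on the face, centred in the corner marks and lined up with them, with a light steady press. Finish while still gripping the carrier and pressing it on; do not shove the stage out of place or move the timer, jar and beaker.

Things in the scene. Friction and masses are not known exactly. Their poses are not given: they have to be found in the camera images.
- stage: tilting stage, fixed: dark steel base 180 x 90 x 20 mm. Origin on the worktop, mid-width, 112 mm behind the base's front edge; x points from the pin hole to the rear (away from the robot at yaw 0), z up. Between its two rails (tops 30 mm above the worktop) lies an aluminium carriage 70 mm wide, top at 34 mm, which carries the sloped face that rises toward the rear
- carriage (a joint): how far the carriage has slid along the rails from the place where its hole lines up with the base's, m, positive toward the rear. It starts at 0. It slides under about 1.5 N unless the pin is in, so pressing on the slope would push it away
- pin_hole (a point): centre of the pin hole's mouth on the carriage top, 34 mm above the worktop and 82 mm in front of the stage's origin. The vertical hole, 11.6 mm in diameter with a small chamfer, runs 14 mm through the carriage and on 20 mm through the base down to the worktop
- stage_seat (a point): middle of the sloped face's surface: flat aluminium plate 100 x 66 x 10 mm; x up the slope along the 100 mm side, y across, z out of the face. Its low front edge is the hinge, 48 mm above the worktop, 50 mm in front of the stage's origin. Slope 0.2 to 0.5 rad from level, different each run; the hinge is stiff and stays as set. Corner marks outline the carrier's 70 x 44 mm place
- pin_block: grey block 50 x 50 x 36 mm, fixed to the worktop, with a 12 mm hole in the middle where the pin is parked. Origin at the centre of its underside
- pin: loose steel pin standing upright, 60 g. Origin at the shank's tip, z up: shank 10 mm in diameter, 32 mm long, tapered tip; collar 24 mm across from 32 to 38 mm; black round grip 16 mm in diameter from 38 to 72 mm. In its block the tip starts 4 mm above the worktop; fully home in the stage the collar rests on the carriage, the tip 2 mm above the worktop
- slide: sample slide carrier lying flat on the worktop, 90 g: aluminium plate 70 (x) x 44 (y) x 6 mm, two glass windows on top, and along its middle a black grip rib 40 mm long (x), 12 mm wide (y), from 6 to 40 mm high. Origin at the centre of its flat underside, z up; same turned half round. In a light grip (about 20 N) it swivels between the fingers and settles flush when pressed on with 11 to 20 N
- digital_timer: white timer, 64 x 64 x 18 mm, bystander; origin at the centre of its underside
- jar_b: white screw-lid jar, 62 mm across, 87 mm high, bystander; origin at the centre of its underside
- beaker_1: small white beaker, 69 mm across, 76 mm high, bystander; origin at the centre of its underside

How it is judged (in metres and radians):
On the way, in this order (a step that is already met when the one before it is completed fails the run):
1. the pin is fully home through carriage and base, and let go of, while the slide carrier still lies on the worktop (horizontal distance between pin and pin_hole below 0.004 m and height (world z) of pin below 0.006 m and angle between pin's own z axis and vertical below 0.12 rad and contact force between the fingers and pin below 0.1 N and height (world z) of slide below 0.02 m), for 0.2 s.
2. the slide carrier is lifted clear of the worktop in the fingers, not touching the stage (height (world z) of slide above 0.04 m and contact force between the fingers and slide above 1 N and contact force between slide and stage below 0.1 N), for 0.1 s.
At the end, for the whole second after the job is handed in: Carrier gripped, still, pressed on the face with 2.5 to 30 N, parallel within 0.045 rad and 3 mm, centred within 12 mm along and 10 mm across the slope, turned under 0.15 rad. Pin home within 4 mm, upright within 0.12 rad, untouched; carriage within 4 mm, face within 6 mm of its start (angle between the z axis of slide and the z axis of stage_seat, either way round below 0.045 rad and angle between the x axis of slide and the x axis of stage_seat, either way round below 0.15 rad and x of slide in the frame of stage_seat between -0.012 and 0.012 m and y of slide in the frame of stage_seat between -0.01 and 0.01 m and z of slide in the frame of stage_seat between -0.003 and 0.003 m and contact force between slide and stage between 2.5 and 30 N and contact force between the fingers and slide above 2 N and linear speed of slide below 0.02 m/s and horizontal distance between pin and pin_hole below 0.004 m and height (world z) of pin below 0.006 m and angle between pin's own z axis and vertical below 0.12 rad and contact force between the fingers and pin below 0.1 N and value of joint carriage between -0.004 and 0.004 m and distance of stage_seat from where it was at the start of the episode below 0.006 m); the arm keeps its last pose, push and grip.
It fails at once if the carrier is pressed on the stage with more than 45 N (contact force between slide and stage above 45 N).
It fails at once if the timer, jar or beaker is moved by more than 30 mm (distance of any of digital_timer, jar_b, beaker_1 from where it was at the start of the episode above 0.03 m).
It fails at once if the stage face is shoved more than 10 mm out of place (distance of stage_seat from where it was at the start of the episode above 0.01 m).
It also fails if it takes over 58 s, if anything falls off the work surface, if the arm or the gripper's body presses on something with over 40 N, if the wrist force passes 120 N, or if a joint passes its speed limit or range.

## Working session

There is one attempt and no reset: what is moved stays moved. The work goes in short steps, Python scripts to look and compute and a shell command to move; the robot and the scene stay as the last step left them, time stands still between calls to the robot, and variables do not carry over. Pictures are saved under pics/ and viewed, at most 10 in all, crops included, and the job is handed in when it is done.

```bash
mkdir -p pics; cat > h.py <<'E'
import numpy as np, cv2
from scipy.spatial.transform import Rotation as Ro
from station import read_state, capture, sign_off, cut_out
def K(c):
    f=192/np.tan(np.radians(c["fov_y"])/2); return f
def pose(c,s=None):
    if "R" in c: return np.array(c["R"]),np.array(c["t"])
    T=np.eye(4);T[:3,:3]=Ro.from_euler('xyz',s["tcp_rot"],degrees=True).as_matrix();T[:3,3]=s["tool_pos"]
    M=np.linalg.inv(T@np.array(c["tool_from_camera"])); return M[:3,:3],M[:3,3]
def proj(c,P,s=None):
    R,t=pose(c,s);X=np.atleast_2d(P)@R.T+t;return X[:,:2]/X[:,2:]*K(c)+[c["cx"],c["cy"]]
def ray(c,uv,s=None):
    R,t=pose(c,s);uv=np.atleast_2d(uv);d=np.c_[(uv-[c["cx"],c["cy"]])/K(c),np.ones(len(uv))]@R
    return -R.T@t,d
def onz(c,uv,z,s=None):
    o,d=ray(c,uv,s);return o+d*((z-o[2])/d[:,2])[:,None]
def save(n,im):cv2.imwrite(f"pics/{n}.png",im[...,::-1])
E
python3 - <<'E'
from h import *
s=read_state();print(s)
ims=[]
for n in["scene","top","wrist"]:
    s=read_state();c=capture(n);print(n,c["fov_y"],c["cx"],c["cy"],c["shot"],c.get("tool_from_camera"))
    np.save(f"{n}0.npy",{"c":c,"s":s},allow_pickle=True)
    ims.append(c["image"])
    for l in["stage","carriage","pin_hole","stage_seat","pin_block","pin","slide","digital_timer","jar_b","beaker_1"]:
        try:
            for d in cut_out(c,l)[:2]:
                m=d["mask"];b=d["box"];v,u=np.nonzero(m);print(l,round(d["conf"],2),np.round(b),np.round(onz(c,[u.mean(),v.mean()],0.02,s)[0],3))
        except Exception as e:print(l,e)
    save(n+"0",c["image"])
save("all0",cv2.resize(np.vstack([np.hstack(ims[:2])]),(800,300)))
E
```

```text
{'time_s': 0.0, 'joints': array([ 6.14038641e+01,  1.66888721e+01, -8.82940457e+00,  6.45565227e+01,
       -8.02676210e-04,  8.20174642e+01]), 'qvel': array([ 0.00270648, -0.01415749, -0.06467072,  0.05489802, -0.09784382,
       -0.06295699]), 'joint_torque': array([ 1.04158047e-03, -5.37150621e+01,  3.31367934e+01,  1.59655331e-02,
       -1.93806845e-04, -1.79498426e-05]), 'tool_pos': array([0.18463379, 0.49099607, 0.23074367]), 'tcp_rot': array([-1.79925814e+02, -9.59258961e-03,  1.59386394e+02]), 'contact_force': array([ 0.65616328,  0.60246876, -0.30855035]), 'moment': array([0.00970336, 0.0007436 , 0.0076836 ]), 'finger_force': 0.0, 'width': 0.0851041906571359}
scene 56.992192362391684 255.72591025538188 195.42047407713278 1 None
stage 0.73 [243. 234.  58.  71.] [ 0.551 -0.012  0.02 ]
carriage 0.65 [242. 229.  55.  65.] [ 0.561 -0.017  0.02 ]
carriage 0.34 [328. 223.  19.  24.] [ 0.451 -0.22   0.02 ]
pin_hole 0.77 [244. 232.  56.  73.] [ 0.551 -0.012  0.02 ]
stage_seat 0.66 [235. 218.  34.  40.] [ 0.601 -0.025  0.02 ]
stage_seat 0.45 [241. 230.  54.  63.] [ 0.56  -0.017  0.02
[... 573 characters left out ...]
 -0.016  0.02 ]
pin_block 0.73 [145. 245.  22.  21.] [0.455 0.233 0.02 ]
slide 0.91 [312. 245.  21.  29.] [ 0.455 -0.229  0.02 ]
digital_timer 0.74 [380. 226.  30.  30.] [ 0.505 -0.429  0.02 ]
digital_timer 0.71 [315. 156.  27.  25.] [ 0.709 -0.245  0.02 ]
jar_b 0.92 [190. 139.  27.  27.] [0.758 0.126 0.02 ]
beaker_1 0.58 [381. 227.  31.  29.] [ 0.506 -0.429  0.02 ]
wrist 65.12092515402993 255.26538797458545 189.9519177604702 3 [[ 2.37235140e-04 -9.52852846e-01 -3.03432690e-01  7.81771699e-02]
 [ 9.99999907e-01  3.35445307e-04 -2.71542586e-04  7.64277689e-04]
 [ 3.60525198e-04 -3.03432597e-01  9.52852837e-01 -1.42955947e-01]
 [ 0.00000000e+00  0.00000000e+00  0.00000000e+00  1.00000000e+00]]
```

View pics/all0.png

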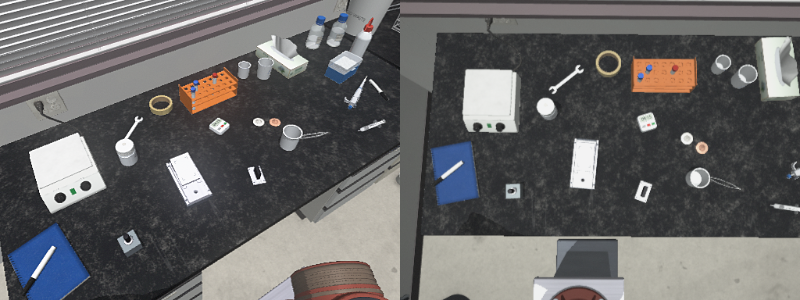

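```bash
python3 -m pendant '[{"grip":0.0854,"linear":[0.045,-0.043,-0.005],"roll":0.06},{"grip":0.0854,"linear":[0.045,-0.043,-0.005],"roll":0.06},{"grip":0.0854,"linear":[0.045,-0.043,-0.005],"roll":0.06},{"grip":0.0854,"linear":[0.045,-0.043,-0.005],"roll":0.06},{"grip":0.0854,"linear":[0.045,-0.043,-0.005],"roll":0.06},{"grip":0.0854,"linear":[0.035,-0.043,-0.005],"roll":0.06},{"grip":0.0854,"linear":[0,0,0],"roll":0},{"grip":0.0854,"linear":[0,0,0],"roll":0}]'
cat > look.py <<'E'
from h import *
import sys,pickle
n=sys.argv[1]; labels=sys.argv[2:]
s=read_state();c=capture("wrist")
out={}
for l in labels:
    for d in cut_out(c,l)[:1]:
        out[l]=d;print(l,round(d["conf"],2),np.round(d["box"]))
pickle.dump((c,s,out),open(n+".pkl","wb"));save(n,c["image"])
E
python3 look.py w1 pin pin_block
```

```text
time_s: 2.65
tool_pos: [0.4446, 0.2335, 0.2013]
tcp_rot: [180.0, -0.0, 179.9]
contact_force: [0.1, -0.0, -0.1]
width: 0.0855
finger_force: 0.0
pin 0.64 [259. 185.  21.  24.]
pin_block 0.72 [256. 176.  46.  53.]
```

View pics/w1.png

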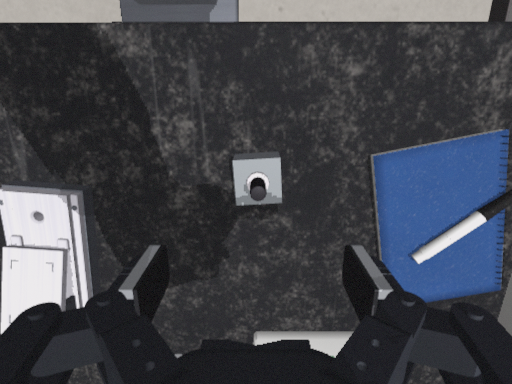

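```bash
python3 -m pendant '[{"grip":0.0854,"linear":[0.03,0.05,-0.03],"roll":0},{"grip":0.0854,"linear":[0.02,0.0,0],"roll":0},{"grip":0.0854,"linear":[0,0,0],"roll":0},{"grip":0.0854,"linear":[0,0,0],"roll":0}]'
python3 look.py w2 pin pin_block
python3 - <<'E'
from h import *
import pickle
ims=[]
for n in["w1","w2"]:
    c,s,o=pickle.load(open(n+".pkl","rb"))
    b=o["pin"]["box"];u,v=int(b[0]),int(b[1]);im=c["image"][v-40:v+40,u-50:u+50];print(n,u-50,v-40)
    ims.append(cv2.resize(im,None,fx=4,fy=4,interpolation=cv2.INTER_NEAREST))
save("c12",np.hstack(ims))
E
```

```text
time_s: 3.3
tool_pos: [0.4924, 0.2814, 0.1729]
tcp_rot: [-180.0, -0.0, -179.9]
contact_force: [-0.7, -0.7, -0.2]
width: 0.0853
finger_force: 0.0
pin 0.72 [204. 142.  26.  29.]
pin_block 0.58 [205. 138.  60.  60.]
w1 209 145
w2 153 102
```

View pics/c12.png

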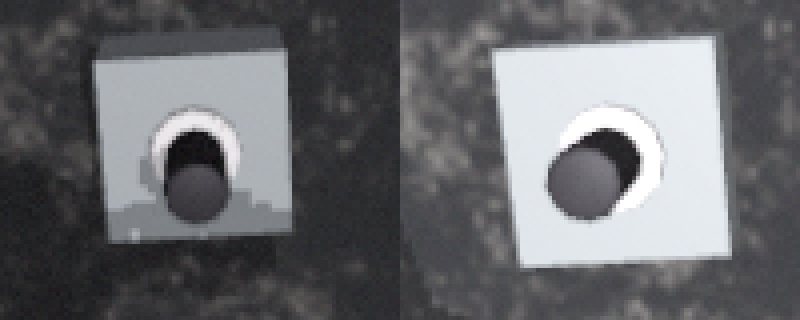

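```bash
cat >> h.py <<'E'
def tri(obs):
    A=np.zeros((3,3));b=np.zeros(3);L=[]
    for c,s,uv in obs:
        o,d=ray(c,uv,s);d=d[0]/np.linalg.norm(d[0]);P=np.eye(3)-np.outer(d,d);A+=P;b+=P@o
    X=np.linalg.solve(A,b);return X,[np.linalg.norm(proj(c,X,s)[0]-uv) for c,s,uv in obs]
E
python3 - <<'E'
from h import *
import pickle
a=pickle.load(open("w1.pkl","rb"));b=pickle.load(open("w2.pkl","rb"))
print("top",tri([(a[0],a[1],(258.5,193.3)),(b[0],b[1],(199.5,148.))]))
print("col",tri([(a[0],a[1],(258,183)),(b[0],b[1],(205.75,141.25))]))
for x,t,k in((a,(258.5,193.3),(258,183)),(b,(199.5,148.),(205.75,141.25))):
    print(onz(x[0],t,.076,x[1]),onz(x[0],k,.042,x[1]))
print("hole",onz(a[0],(38,216),.034,a[1]))
E
```

```text
top (array([0.4557096 , 0.23729576, 0.07499929]), [np.float64(0.08958426671048919), np.float64(0.10494965678074333)])
col (array([0.45521731, 0.23713302, 0.04197174]), [np.float64(0.04173901216610186), np.float64(0.04807845515456761)])
[[0.4553087  0.23733584 0.076     ]] [[0.45517345 0.23715991 0.042     ]]
[[0.45560579 0.23742713 0.076     ]] [[0.45524737 0.23710889 0.042     ]]
hole [[ 0.49561593 -0.00763146  0.034     ]]
```

```bash
python3 -m pendant '[{"grip":0.0854,"linear":[-0.037,-0.0442,-0.03],"roll":0},{"grip":0.0854,"linear":[0,0,0],"roll":0},{"grip":0.0854,"linear":[0,0,-0.05],"roll":0},{"grip":0.0854,"linear":[0,0,-0.044],"roll":0},{"grip":0.0854,"linear":[0,0,0],"roll":0},{"grip":0.0854,"linear":[0,0,0],"roll":0}]'
```

```text
time_s: 4.2
tool_pos: [0.4588, 0.2389, 0.0515]
tcp_rot: [180.0, 0.1, -180.0]
contact_force: [0.8, -0.2, 0.3]
width: 0.0854
finger_force: 0.0
```

```bash
python3 -m pendant '[{"grip":0.0854,"linear":[-0.003,-0.002,-0.003],"roll":0},{"grip":0.0854,"linear":[0,0,0],"roll":0},{"grip":0.005,"linear":[0,0,0],"roll":0},{"grip":0.005,"linear":[0,0,0],"roll":0},{"grip":0.005,"linear":[0,0,0],"roll":0},{"grip":0.005,"linear":[0,0,0],"roll":0},{"grip":0.005,"linear":[0,0,0],"roll":0},{"grip":0.005,"linear":[0,0,0],"roll":0}]'; python3 -m pendant '[{"grip":0.005,"linear":[0,0,0],"roll":0},{"grip":0.005,"linear":[0,0,0],"roll":0}]'
```

```text
time_s: 5.2
tool_pos: [0.4549, 0.2366, 0.047]
tcp_rot: [180.0, 0.0, -180.0]
contact_force: [-0.9, 0.1, 4.4]
width: 0.0141
finger_force: 58.4
time_s: 5.45
tool_pos: [0.4549, 0.2366, 0.047]
tcp_rot: [180.0, 0.0, -180.0]
contact_force: [-1.0, 0.6, 5.4]
width: 0.0143
finger_force: 58.4
```

```bash
python3 -m pendant '[{"grip":0.005,"linear":[0,0,0.05],"roll":0},{"grip":0.005,"linear":[0,0,0.05],"roll":0},{"grip":0.005,"linear":[0.005,-0.05,0.05],"roll":0},{"grip":0.005,"linear":[0.005,-0.05,0],"roll":0},{"grip":0.005,"linear":[0.005,-0.05,0],"roll":0},{"grip":0.005,"linear":[0.005,-0.04,0],"roll":0},{"grip":0.005,"linear":[0,0,0],"roll":0},{"grip":0.005,"linear":[0,0,0],"roll":0},{"grip":0.005,"linear":[0,0,0],"roll":0}]'; python3 look.py w3 stage stage_seat pin_hole carriage pin;  python3 -m pendant '[{"grip":0.005,"linear":[0.03,-0.055,0],"roll":0},{"grip":0.005,"linear":[0.03,-0.055,0],"roll":0},{"grip":0.005,"linear":[0,0,0],"roll":0},{"grip":0.005,"linear":[0,0,0],"roll":0},{"grip":0.005,"linear":[0,0,0],"roll":0}]'; python3 look.py w4 stage stage_seat pin_hole carriage pin; python3 - <<'E'
from h import *
import pickle
a=pickle.load(open("w3.pkl","rb"));b=pickle.load(open("w4.pkl","rb"))
i=[cv2.resize(x[0]["image"],(400,300)) for x in (a,b)]
# full res crops
save("c34",np.hstack(i))
E
```

```text
time_s: 6.58
tool_pos: [0.474, 0.0533, 0.1908]
tcp_rot: [180.0, -0.0, -179.9]
contact_force: [0.4, -0.3, -0.5]
width: 0.0141
finger_force: 59.3
stage 0.7 [198. 223.  91. 131.]
stage_seat 0.97 [191. 253.  65.  58.]
pin_hole 0.79 [198. 219.  88. 128.]
carriage 0.85 [195. 223.  74. 124.]
pin 0.62 [256. 255.  31.  82.]
time_s: 7.5
tool_pos: [0.5336, -0.0563, 0.191]
tcp_rot: [180.0, -0.0, -179.9]
contact_force: [0.1, 0.3, -0.2]
width: 0.0143
finger_force: 59.3
stage 0.62 [301. 188. 100. 172.]
stage_seat 0.71 [300. 222.  72. 104.]
pin_hole 0.62 [302. 186.  98. 170.]
carriage 0.72 [299. 222.  73. 105.]
pin 0.96 [257. 253.  35.  80.]
```

View pics/c34.png

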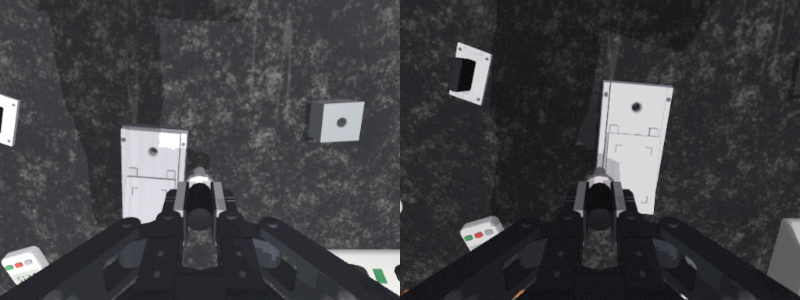

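```bash
python3 - <<'E'
from h import *
import pickle
a=pickle.load(open("w3.pkl","rb"));b=pickle.load(open("w4.pkl","rb"))
obs=[]
for x,(u,v) in((a,(195,193)),(b,(302,137))):
    g=cv2.cvtColor(x[0]["image"],cv2.COLOR_RGB2GRAY)[v-11:v+12,u-11:u+12].astype(float)
    w=np.clip(130-g,0,None)  # dark
    n,l,st,ce=cv2.connectedComponentsWithStats((g<130).astype(np.uint8));k=l[11,11]
    print(g.min(),g.max(),k,st[k]);m=(l==k)*w
    yy,xx=np.mgrid[-11:12,-11:12];uv=(u+(m*xx).sum()/m.sum(),v+(m*yy).sum()/m.sum());print(uv,onz(x[0],uv,.034,x[1]))
    obs.append((x[0],x[1],uv))
print(tri(obs))
A=cv2.resize(a[0]["image"][150:290,145:285],None,fx=4,fy=4,interpolation=cv2.INTER_CUBIC)
B=cv2.resize(b[0]["image"][95:275,250:350],None,fx=2.4,fy=3.1111,interpolation=cv2.INTER_CUBIC)
save("c34b",np.hstack([A,B]))
# expected pin outline points for upright pin centred on TCP axis: project tip, collar
for x in(a,b):
    p=x[1]["tool_pos"];print(proj(x[0],[p+[0,0,-.045],p+[0,0,-.012],p+[0,0,-.007]],x[1]))
E
```

```text
57.0 255.0 1 [ 7  7 10  8 58]
(np.float64(196.1482773658962), np.float64(191.9406890536415)) [[ 0.49378579 -0.00774906  0.034     ]]
35.0 219.0 1 [ 6  6 11 11 98]
(np.float64(301.79154278163196), np.float64(136.69557317476048)) [[ 0.49568648 -0.00943489  0.034     ]]
(array([ 0.49606998, -0.0087577 ,  0.02821691]), [np.float64(0.40664537416553886), np.float64(0.4305498128116525)])
[[253.99909138 215.48287274]
 [253.76544406 237.72130476]
 [253.72234378 241.82356699]]
[[253.99698848 215.48186882]
 [253.76477349 237.72116464]
 [253.72193747 241.82358212]]
```

View pics/c34b.png

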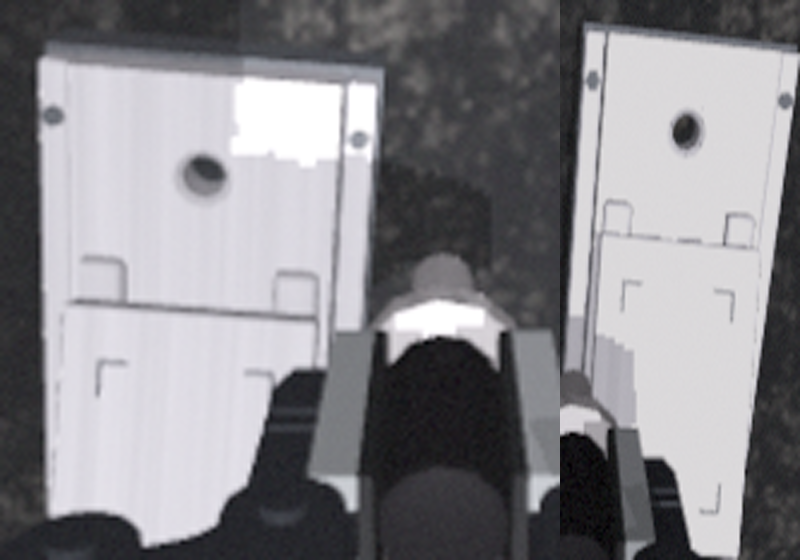

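```bash
python3 - <<'E'
from h import *
import pickle
a=pickle.load(open("w3.pkl","rb"));b=pickle.load(open("w4.pkl","rb"))
A=lambda u,v:(145+u/4-.4,150+v/4-.4)
B=lambda u,v:(250+(u-560)/2.4-.3,95+v/3.1111-.35)
P=[((205,175),(687,131),.034),((68,301),(601,233),.048),((318,318),(758,248),.048),((102,362),(623,282),0),((270,374),(733,291),0)]
for p,q,z in P:
    X,e=tri([(a[0],a[1],A(*p)),(b[0],b[1],B(*q))]);print(np.round(X,4),np.round(e,2))
    if z:print("  ",onz(a[0],A(*p),z,a[1]),onz(b[0],B(*q),z,b[1]))
print(proj(a[0],a[1]["tool_pos"]+[[0,0,-.043],[0.001,0.001,-.043]],a[1]))
# slide in w4
for d in cut_out(b[0],"slide")[:1]:
    m=d["mask"].astype(np.uint8);v,u=np.nonzero(m);print(d["conf"],d["box"]);r=cv2.minAreaRect(np.c_[u,v].astype(np.float32));bp=cv2.boxPoints(r);X=onz(b[0],bp,.006,b[1]);print(X,X.mean(0))
E
```

```text
[ 0.4959 -0.0084  0.0326] [0.06 0.07]
   [[ 0.49534233 -0.00815225  0.034     ]] [[ 0.49574599 -0.00861424  0.034     ]]
[ 0.5268 -0.044   0.0442] [0.09 0.09]
   [[ 0.52512515 -0.04270927  0.048     ]] [[ 0.52574694 -0.04424335  0.048     ]]
[0.5318 0.0213 0.0435] [0.12 0.13]
   [[0.52983182 0.0218645  0.048     ]] [[0.53051087 0.02004069 0.048     ]]
[ 0.5415 -0.0349  0.0497] [0.23 0.24]
[0.5431 0.0095 0.0535] [0.07 0.07]
[[253.98701409 216.63238308]
 [255.4813756  218.01928055]]
0.78 [89.0, 92.4, 62.6, 75.2]
[[ 0.48657424 -0.26738761  0.006     ]
 [ 0.41695412 -0.23906931  0.006     ]
 [ 0.42603642 -0.19207553  0.006     ]
 [ 0.49698734 -0.21734643  0.006     ]] [ 0.45663803 -0.22896972  0.006     ]
```

```bash
python3 -m pendant '[{"grip":0.005,"linear":[-0.0383,0.047,0],"roll":0},{"grip":0.005,"linear":[0,0,-0.05],"roll":0},{"grip":0.005,"linear":[0,0,-0.05],"roll":0},{"grip":0.005,"linear":[0,0,0],"roll":0},{"grip":0.005,"linear":[0,0,0],"roll":0},{"grip":0.005,"linear":[0,0,0],"roll":0}]';python3 look.py w5; python3 - <<'E'
from h import *
import pickle
a=pickle.load(open("w5.pkl","rb"));c,s,_=a;im=c["image"].copy()
save("c5",cv2.resize(im[120:270,180:330],None,fx=4,fy=4,interpolation=cv2.INTER_CUBIC))
p=s["tool_pos"];print(p,proj(c,[[.4956,-.0084,.034],p+[0,0,-.043]],s))
E
```

```text
time_s: 8.6
tool_pos: [0.4974, -0.0106, 0.0929]
tcp_rot: [-180.0, 0.2, -180.0]
contact_force: [-0.1, 0.0, -1.0]
width: 0.0143
finger_force: 59.3
[ 0.49740402 -0.01063349  0.09286044] [[257.26012849 205.44910323]
 [254.03916962 216.41826139]]
```

View pics/c5.png

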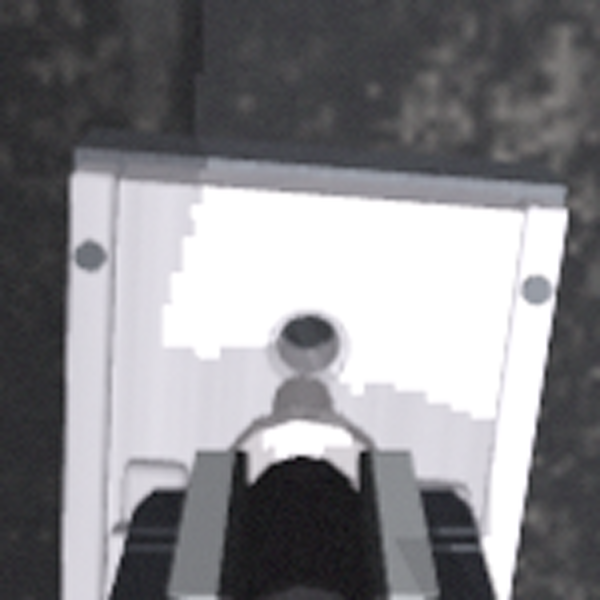

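```bash
python3 - <<'E'
from h import *
import pickle
c,s,_=pickle.load(open("w5.pkl","rb"))
h=onz(c,(256.6,205.8),.034,s)[0];t=onz(c,(255.1,217),s["tool_pos"][2]-.043,s)[0];print(h,t,t-s["tool_pos"],h-t)
print(read_state()["tool_pos"])
E
```

```text
[ 0.49586885 -0.00887226  0.034     ] [ 0.49782375 -0.00992504  0.04986044] [ 0.00041973  0.00070845 -0.043     ] [-0.0019549   0.00105278 -0.01586044]
[ 0.49719971 -0.01060635  0.0926321 ]
```

```bash
python3 -m pendant '[{"grip":0.005,"linear":[-0.0017,0.0011,0],"roll":0},{"grip":0.005,"linear":[0,0,0],"roll":0},{"grip":0.005,"linear":[0,0,-0.006],"roll":0},{"grip":0.005,"linear":[0,0,-0.006],"roll":0},{"grip":0.005,"linear":[0,0,-0.005],"roll":0},{"grip":0.005,"linear":[0,0,-0.004],"roll":0},{"grip":0.005,"linear":[0,0,0],"roll":0},{"grip":0.005,"linear":[0,0,0],"roll":0}]'
```

```text
time_s: 9.65
tool_pos: [0.4942, -0.0092, 0.07]
tcp_rot: [-180.0, 0.0, -180.0]
contact_force: [1.0, -0.6, -0.9]
width: 0.014
finger_force: 59.3
```

```bash
python3 -m pendant '[{"grip":0.005,"linear":[0.0008,0,-0.006],"roll":0},{"grip":0.005,"linear":[0,0,-0.006],"roll":0},{"grip":0.005,"linear":[0,0,-0.006],"roll":0},{"grip":0.005,"linear":[0,0,-0.005],"roll":0},{"grip":0.005,"linear":[0,0,-0.002],"roll":0},{"grip":0.005,"linear":[0,0,0],"roll":0},{"grip":0.005,"linear":[0,0,0],"roll":0}]'
```

```text
time_s: 10.52
tool_pos: [0.495, -0.0092, 0.045]
tcp_rot: [-180.0, 0.0, -180.0]
contact_force: [0.6, -0.1, 0.4]
width: 0.0142
finger_force: 59.8
```

```bash
python3 -m pendant '[{"grip":0.005,"linear":[0,0,-0.001],"roll":0},{"grip":0.005,"linear":[0,0,-0.001],"roll":0},{"grip":0.005,"linear":[0,0,0],"roll":0},{"grip":0.005,"linear":[0,0,0],"roll":0}]'
```

```text
time_s: 11.02
tool_pos: [0.4967, -0.0094, 0.0448]
tcp_rot: [-180.0, 0.2, -180.0]
contact_force: [-1.9, 1.1, 21.3]
width: 0.0142
finger_force: 62.2
```

```bash
python3 -m pendant '[{"grip":0.005,"linear":[0,0,0.0015],"roll":0},{"grip":0.0854,"linear":[0,0,0],"roll":0},{"grip":0.0854,"linear":[0,0,0],"roll":0},{"grip":0.0854,"linear":[0,0,0],"roll":0},{"grip":0.0854,"linear":[0,0,0],"roll":0},{"grip":0.0854,"linear":[0,0,0.03],"roll":0},{"grip":0.0854,"linear":[0,0,0.05],"roll":0},{"grip":0.0854,"linear":[0,0,0.05],"roll":0},{"grip":0.0854,"linear":[0,0,0],"roll":0},{"grip":0.0854,"linear":[0,0,0],"roll":0}]';python3 look.py w6 pin stage_seat; python3 - <<'E'
from h import *
import pickle
c,s,o=pickle.load(open("w6.pkl","rb"))
print(s["tool_pos"],proj(c,[[.4959,-.0087,.074],[.4959,-.0087,.04]],s))
save("c6",c["image"])
E
```

```text
time_s: 12.28
tool_pos: [0.4946, -0.0091, 0.1741]
tcp_rot: [180.0, -0.0, -180.0]
contact_force: [0.2, -0.2, 0.1]
width: 0.0855
finger_force: 0.0
pin 0.75 [255. 185.  23.  31.]
stage_seat 0.64 [251. 266.  78. 104.]
[ 0.49463497 -0.00914631  0.17409827] [[254.80985428 191.97209547]
 [254.86867432 180.98772702]]
```

View pics/c6.png

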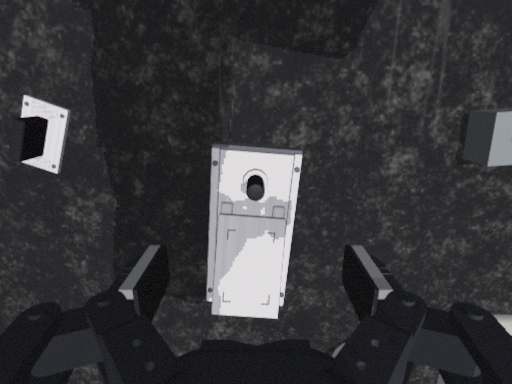

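```bash
python3 -m pendant '[{"grip":0.0854,"linear":[0.03,-0.045,0.03],"roll":0},{"grip":0.0854,"linear":[0.03,-0.045,0.03],"roll":0},{"grip":0.0854,"linear":[0.02,0,0],"roll":0},{"grip":0.0854,"linear":[0,0,0],"roll":0},{"grip":0.0854,"linear":[0,0,0],"roll":0},{"grip":0.0854,"linear":[0,0,0],"roll":0}]';python3 look.py w7 slide stage_seat;
python3 -m pendant '[{"grip":0.0854,"linear":[-0.04,-0.05,-0.02],"roll":-0.1},{"grip":0.0854,"linear":[-0.04,-0.05,-0.02],"roll":-0.1},{"grip":0.0854,"linear":[-0.03,-0.03,-0.01],"roll":-0.1},{"grip":0.0854,"linear":[0,0,0],"roll":-0.085},{"grip":0.0854,"linear":[0,0,0],"roll":0},{"grip":0.0854,"linear":[0,0,0],"roll":0},{"grip":0.0854,"linear":[0,0,0],"roll":0}]';python3 look.py w8 slide
python3 - <<'E'
from h import *
import pickle
w6,w7,w8=[pickle.load(open(f"w{i}.pkl","rb")) for i in(6,7,8)]
print(w7[1]["tool_pos"],w8[1]["tool_pos"])
uv=proj(w7[0],[[.56,-.013,.06]],w7[1])[0].astype(int);print(uv)
u,v=uv
x0=u-50;y0=v-75
A=cv2.resize(w6[0]["image"][210:330,200:300],(400,480),interpolation=cv2.INTER_CUBIC)
B=cv2.resize(w7[0]["image"][y0:y0+120,x0:x0+100],(400,480),interpolation=cv2.INTER_CUBIC);print(x0,y0)
save("c67",np.hstack([A,B]));print(w8[2]["slide"]["box"] if w8[2] else 0)
E
```

```text
time_s: 13.18
tool_pos: [0.574, -0.0986, 0.234]
tcp_rot: [180.0, -0.1, -180.0]
contact_force: [0.5, 0.2, -0.1]
width: 0.0853
finger_force: 0.0
slide 0.86 [140.  56.  58.  70.]
stage_seat 0.81 [332. 171.  75.  96.]
time_s: 14.2
tool_pos: [0.4708, -0.222, 0.1873]
tcp_rot: [-180.0, 0.0, 158.1]
contact_force: [0.0, 0.2, -0.1]
width: 0.085
finger_force: 0.0
slide 0.65 [243. 159.  45.  59.]
[ 0.57395884 -0.09855817  0.23404367] [ 0.47075984 -0.22196928  0.18729601]
[334 157]
284 82
[243.4, 158.8, 44.6, 59.2]
```

View pics/c67.png

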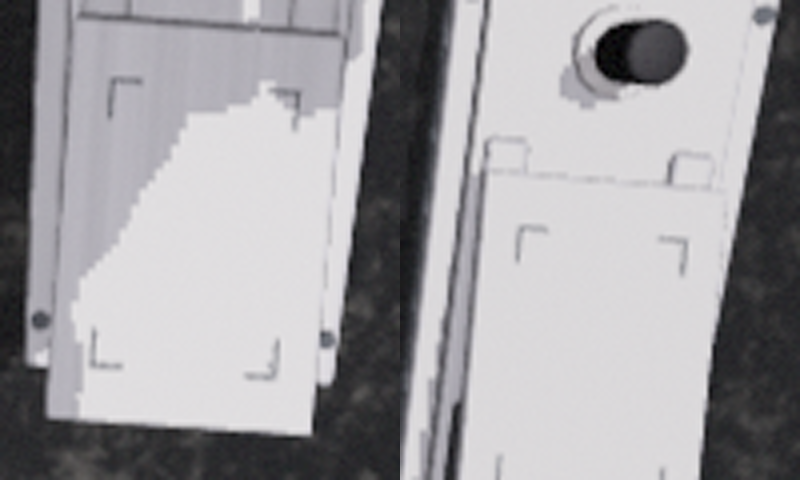

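View pics/w8.png

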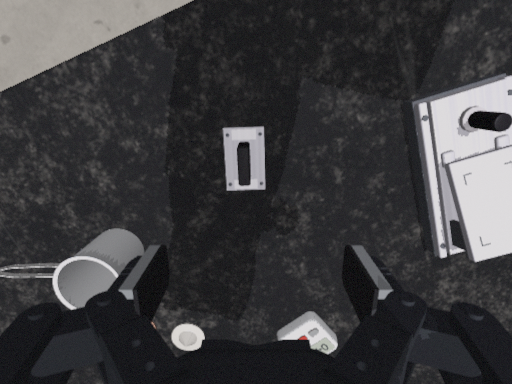

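```bash
python3 - <<'E'
from h import *
import pickle
from scipy.optimize import least_squares
w6,w7,w8=[pickle.load(open(f"w{i}.pkl","rb")) for i in(6,7,8)]
g=cv2.cvtColor(w7[0]["image"],cv2.COLOR_RGB2GRAY)
print(g[194:226,310:315].mean(1).round().astype(int)); print(g[194:226,342:348].mean(1).round().astype(int))
g=g.astype(float);print(g[202:206,303:314].mean(0).round(),g[202:206,344:355].mean(0).round())
A=lambda u,v:(200+u/4-.4,210+v/4-.4)
B=lambda u,v:(284+(u-400)/4-.4,82+v/4-.4)
obs=[]  # (view, local xy in seat, uv)
for l,p in {(-35,22):(111,79)}.items():pass
L={"nl":(-35,-22),"nr":(-35,22),"fl":(35,-22),"fr":(35,22),"pnl":(-50,-33),"pnr":(-50,33),"pfl":(50,-33),"pfr":(50,33)}
for k,p in dict(nl=(111,79),nr=(298,91),fl=(92,365),fr=(278,378),pnl=(78,16),pnr=(338,35),pfl=(46,417),pfr=(312,437)).items():obs.append((w6,L[k],A(*p)))
for k,p in dict(nl=(520,229),nr=(686,241),pnl=(485,172),pnr=(720,190)).items():obs.append((w7,L[k],B(*p)))
def seat(q):
    x,y,psi,th=q;hz=.048
    R=Ro.from_euler('zy',[psi,0]).as_matrix()@np.eye(3)
    R=Ro.from_euler('z',psi).as_matrix()@Ro.from_euler('y',-th).as_matrix()
    h=np.array([x,y,hz]);return h+R@[.05,0,0],R
def res(q):
    c,R=seat(q);r=[]
    for w,l,uv in obs:
        r+=list(proj(w[0],c+R@[l[0]/1e3,l[1]/1e3,0],w[1])[0]-uv)
    return np.array(r)
f=least_squares(res,[.528,-.011,-.08,.3],loss="soft_l1");q=f.x
print(q,res(q).reshape(-1,2).round(1).tolist());c,R=seat(q);print("seat",c)
for k in("fl","fr"):print(k,proj(w7[0],c+R@[L[k][0]/1e3,L[k][1]/1e3,0],w7[1]))
for k in("nl","fl","pnl","pfl"):print(k,proj(w8[0],c+R@[L[k][0]/1e3,L[k][1]/1e3,0],w8[1]))
# slide
o=[]
for w in(w7,w8):
    m=cut_out(w[0],"slide")[0]["mask"] if 0 else w[2]["slide"]["mask"]
    v,u=np.nonzero(m);bp=cv2.boxPoints(cv2.minAreaRect(np.c_[u,v].astype(np.float32)));X=onz(w[0],bp,.006,w[1]);print(X[:,:2].round(4).tolist(),X.mean(0))
g=cv2.cvtColor(w8[0]["image"],cv2.COLOR_RGB2GRAY)
print(g[138:186,228:262:2][::4])
E
```

```text
[217 217 218 218 217 217 218 217 217 208 180 198 218 217 217 217 217 217
 218 217 217 217 217 174  49  41  40  43  42  42  41  45]
[218 217 218 218 218 217 217 218 218 217 217 217 189 184 212 217 218 217
 217 217 217 217 217 217 218 196 134  68  52  49  47  46]
[217. 218. 218. 216. 202. 172. 198. 197. 200. 200. 201.] [217. 217. 217. 216. 202. 160. 216. 218. 217. 217. 217.]
[ 0.52874672 -0.01168992 -0.0740076   0.25516428] [[0.6, 0.5], [-0.8, 0.5], [0.5, -0.3], [-1.2, -0.7], [-1.5, 0.0], [1.7, -0.0], [-0.2, 0.9], [0.3, 0.1], [0.2, 0.0], [-0.9, 0.1], [-0.1, -0.5], [1.9, -0.4]]
seat [ 0.57699538 -0.01526722  0.06062022]
fl [[308.47725722 203.46299778]]
fr [[348.4879387  206.30145098]]
nl [[463.76620359 175.32261048]]
fl [[483.07006107 244.66754831]]
pnl [[447.92226214 163.71426511]]
pfl [[475.56108065 262.38914051]]
[[0.4861, -0.2639], [0.4175, -0.2368], [0.427, -0.1929], [0.4969, -0.2174]] [ 0.45687785 -0.22777188  0.006     ]
[[0.4165, -0.2368], [0.4307, -0.1946], [0.498, -0.2164], [0.483, -0.2615]] [ 0.45704621 -0.22733083  0.006     ]
[[175 178 200 200 199 202 202 199 200 200 201 200 198 201 182 173 173]
 [174 177 173 174 173 170  79  74  67  43 101 177 172 175 178 173 173]
 [176 177 173 172 171  10  21  22  22  24  14 175 172 174 179 175 174]
 [174 176 172 174 158  32  36  35  42  41  19 150 172 174 178 175 171]
 [174 175 173 171 160  28  38  39  40  42  23 151 172 174 176 175 171]
 [173 176 174 171 162  31  36  37  41  44  31 131 172 173 176 175 169]
 [174 175 174 170 169  28  38  36  42  40  23 129 173 173 176 175 171]
 [171 177 175 171 174  26  38  34  36  41  28 110 172 172 175 175 171]
 [173 174 175 171 175  47  37  35  41  41  33 100 173 170 175 176 170]
 [172 174 176 170 174  79  37  38  37  41  36 100 173 169 176 176 169]
 [174 172 175 170 173  91  43  35  38  36  38 102 173 178 180 176 169]
 [168 143 175 190 200 149  38  40  36  35  38 132 199 197 198 175 110]]
```

```bash
python3 -m pendant '[{"grip":0.0854,"linear":[-0.0142,-0.006,-0.04],"roll":0.037},{"grip":0.0854,"linear":[0,0,-0.05],"roll":0},{"grip":0.0854,"linear":[0,0,-0.05],"roll":0},{"grip":0.0854,"linear":[0,0,-0.02],"roll":0},{"grip":0.0854,"linear":[0,0,0],"roll":0},{"grip":0.0854,"linear":[0,0,0],"roll":0},{"grip":0.0854,"linear":[0,0,0],"roll":0}]'
python3 - <<'E'
from h import *
import pickle
from scipy.optimize import least_squares
for n in("w6","w7","w8"):
    w=pickle.load(open(n+".pkl","rb"));g=cv2.cvtColor(w[0]["image"],cv2.COLOR_RGB2GRAY).astype(np.float32)
    c=np.array([.577,-.0153,.0606]);R=Ro.from_euler('z',-.074).as_matrix()@Ro.from_euler('y',-.255).as_matrix()
    # rectify to seat plane at 0.25 mm/px, save for measuring marks
    xs=np.arange(-60,60,.25)/1e3;ys=np.arange(-40,40,.25)/1e3
    X,Y=np.meshgrid(xs,ys,indexing='ij');P=c+np.stack([X,Y,0*X],-1).reshape(-1,3)@R.T
    uv=proj(w[0],P,w[1]).reshape(*X.shape,2).astype(np.float32)
    r=cv2.remap(g,uv[...,0],uv[...,1],cv2.INTER_CUBIC,borderValue=0)
    hp=cv2.GaussianBlur(r,(0,0),12)-r
    # marks: near/far horizontal bars and side bars, per corner search of darkest line within +-4mm
    out=[]
    for sx in(-1,1):
        for sy in(-1,1):
            iy=slice(*(sorted(int((sy*k+40)*4) for k in(15,20))));ix=slice(*(sorted(int((sx*k+60)*4) for k in(28,33))))
            a=hp[int((sx*35+60-4)*4):int((sx*35+60+4)*4),iy].mean(1);b=hp[ix,int((sy*22+40-4)*4):int((sy*22+40+4)*4)].mean(0)
            out.append((sx,sy,round(sx*35-4+a.argmax()/4,2),int(a.max()),round(sy*22-4+b.argmax()/4,2),int(b.max())))
    print(n,out)
E
```

```text
time_s: 15.18
tool_pos: [0.4571, -0.2289, 0.0284]
tcp_rot: [-180.0, 0.1, 160.1]
contact_force: [-0.1, -0.4, -0.4]
width: 0.0855
finger_force: 0.0
w6 [(-1, -1, np.float64(-35.25), 34, np.float64(-22.5), 40), (-1, 1, np.float64(-35.25), 28, np.float64(23.0), 41), (1, -1, np.float64(35.25), 40, np.float64(-22.5), 41), (1, 1, np.float64(35.75), 34, np.float64(22.5), 34)]
w7 [(-1, -1, np.float64(-35.5), 29, np.float64(-22.5), 42), (-1, 1, np.float64(-35.5), 25, np.float64(22.75), 37), (1, -1, np.float64(35.5), 27, np.float64(-22.75), 37), (1, 1, np.float64(35.75), 29, np.float64(22.25), 46)]
w8 [(-1, -1, np.float64(-35.5), 45, np.float64(-22.25), 53), (-1, 1, np.float64(-35.25), 25, np.float64(22.25), 87), (1, -1, np.float64(35.25), 39, np.float64(-23.0), 58), (1, 1, np.float64(31.0), 0, np.float64(18.0), 0)]
```

```bash
python3 -m pendant '[{"grip":0.0854,"linear":[0,0,-0.0165],"roll":0},{"grip":0.0854,"linear":[0,0,0],"roll":0},{"grip":0.0105,"linear":[0,0,0],"roll":0},{"grip":0.0105,"linear":[0,0,0],"roll":0},{"grip":0.0105,"linear":[0,0,0],"roll":0},{"grip":0.0105,"linear":[0,0,0],"roll":0},{"grip":0.0105,"linear":[0,0,0],"roll":0},{"grip":0.0105,"linear":[0,0,0],"roll":0},{"grip":0.0105,"linear":[0,0,0],"roll":0},{"grip":0.0105,"linear":[0,0,0],"roll":0}]'
python3 -m pendant '[{"grip":0.0105,"linear":[0,0,0],"roll":0},{"grip":0.0105,"linear":[0,0,0],"roll":0}]'
```

```text
time_s: 16.42
tool_pos: [0.4563, -0.2285, 0.0109]
tcp_rot: [-180.0, 0.0, 160.1]
contact_force: [-0.7, 0.4, 5.8]
width: 0.0113
finger_force: 40.8
time_s: 16.68
tool_pos: [0.4563, -0.2284, 0.0109]
tcp_rot: [-180.0, 0.0, 160.1]
contact_force: [-0.9, -0.1, 5.6]
width: 0.0116
finger_force: 40.8
```

```bash
python3 -m pendant '[{"grip":0.0112,"linear":[0,0,0],"roll":0},{"grip":0.0112,"linear":[0,0,0],"roll":0},{"grip":0.0112,"linear":[0,0,0],"roll":0}]'
```

```text
time_s: 17.05
tool_pos: [0.4563, -0.2285, 0.0109]
tcp_rot: [-180.0, 0.0, 160.1]
contact_force: [-0.2, 0.9, 5.5]
width: 0.0116
finger_force: 40.7
```

```bash
python3 -m pendant '[{"grip":0.012,"linear":[0,0,0],"roll":0},{"grip":0.012,"linear":[0,0,0],"roll":0}]'; python3 -m pendant '[{"grip":0.013,"linear":[0,0,0],"roll":0},{"grip":0.013,"linear":[0,0,0],"roll":0}]'; python3 -m pendant '[{"grip":0.014,"linear":[0,0,0],"roll":0},{"grip":0.014,"linear":[0,0,0],"roll":0}]'
```

```text
time_s: 17.3
tool_pos: [0.4562, -0.2284, 0.0106]
tcp_rot: [-180.0, -0.0, 160.1]
contact_force: [-0.7, -0.8, -0.1]
width: 0.0117
finger_force: 0.5
time_s: 17.55
tool_pos: [0.456, -0.2283, 0.0105]
tcp_rot: [180.0, -0.0, 160.1]
contact_force: [0.3, 0.4, -0.7]
width: 0.0131
finger_force: 0.0
time_s: 17.8
tool_pos: [0.4562, -0.2284, 0.0107]
tcp_rot: [-180.0, -0.0, 160.1]
contact_force: [-0.1, -0.0, -0.6]
width: 0.0138
finger_force: 0.0
```

```bash
python3 -m pendant '[{"grip":0.014,"linear":[0,0,0.002],"roll":0},{"grip":0.0115,"linear":[0,0,0],"roll":0},{"grip":0.0115,"linear":[0,0,0],"roll":0},{"grip":0.0115,"linear":[0,0,0],"roll":0}]'; python3 -m pendant '[{"grip":0.0112,"linear":[0,0,0],"roll":0},{"grip":0.0112,"linear":[0,0,0],"roll":0}]'
```

```text
time_s: 18.3
tool_pos: [0.4562, -0.2284, 0.0129]
tcp_rot: [-180.0, 0.0, 160.1]
contact_force: [-1.0, 0.0, 5.4]
width: 0.0119
finger_force: 13.5
time_s: 18.55
tool_pos: [0.4562, -0.2284, 0.013]
tcp_rot: [-180.0, 0.0, 160.1]
contact_force: [-1.3, 0.8, 5.3]
width: 0.0116
finger_force: 21.2
```

```bash
python3 -m pendant '[{"grip":0.0112,"linear":[0,0,0.03],"roll":0},{"grip":0.0112,"linear":[0,0,0.04],"roll":0},{"grip":0.0112,"linear":[0,0,0.04],"roll":0},{"grip":0.0112,"linear":[0.0112,0.0213,0.027],"roll":0.034},{"grip":0.0112,"linear":[0.0112,0.0213,0],"roll":0.034},{"grip":0.0112,"linear":[0.0112,0.0213,0],"roll":0.034},{"grip":0.0112,"linear":[0.0112,0.0213,0],"roll":0.034},{"grip":0.0112,"linear":[0.0112,0.0213,0],"roll":0.034},{"grip":0.0112,"linear":[0.0112,0.0213,0],"roll":0.034},{"grip":0.0112,"linear":[0.0112,0.0213,0],"roll":0.034}]'; python3 -m pendant '[{"grip":0.0112,"linear":[0.0112,0.0213,0],"roll":0.034},{"grip":0.0112,"linear":[0.0112,0.0213,0],"roll":0},{"grip":0.0112,"linear":[0.0112,0.0213,0],"roll":0},{"grip":0.0112,"linear":[0,0,-0.03],"roll":0},{"grip":0.0112,"linear":[0,0,0],"roll":0},{"grip":0.0112,"linear":[0,0,0],"roll":0},{"grip":0.0112,"linear":[0,0,0],"roll":0}]'; python3 look.py w9 slide
```

```text
time_s: 19.8
tool_pos: [0.5348, -0.0785, 0.1495]
tcp_rot: [180.0, -0.0, 173.8]
contact_force: [-1.3, 0.1, -0.4]
width: 0.0116
finger_force: 20.8
time_s: 20.68
tool_pos: [0.5687, -0.0158, 0.1207]
tcp_rot: [-180.0, 0.1, 175.6]
contact_force: [0.8, -0.3, -0.5]
width: 0.0116
finger_force: 20.8
slide 0.59 [255. 248.  86. 134.]
```

```bash
python3 -m pendant '[{"grip":0.0112,"linear":[0,0,-0.02],"roll":0},{"grip":0.0112,"linear":[0,0,-0.01],"roll":0},{"grip":0.0112,"linear":[0,0,-0.005],"roll":0},{"grip":0.0112,"linear":[0,0,0],"roll":0},{"grip":0.0112,"linear":[0,0,0],"roll":0}]'; python3 -m pendant '[{"grip":0.0112,"linear":[0,0,-0.002],"roll":0},{"grip":0.0112,"linear":[0,0,-0.002],"roll":0},{"grip":0.0112,"linear":[0,0,0],"roll":0},{"grip":0.0112,"linear":[0,0,0],"roll":0}]'
```

```text
time_s: 21.4
tool_pos: [0.5685, -0.0154, 0.0851]
tcp_rot: [-180.0, 0.0, 175.7]
contact_force: [-0.2, -0.3, -1.1]
width: 0.0119
finger_force: 20.8
time_s: 21.9
tool_pos: [0.5682, -0.0154, 0.0807]
tcp_rot: [-180.0, -0.0, 175.7]
contact_force: [0.2, -0.5, -0.6]
width: 0.0115
finger_force: 20.8
```

```bash
python3 -m pendant '[{"grip":0.0112,"linear":[0,0,-0.001],"roll":0},{"grip":0.0112,"linear":[0,0,-0.001],"roll":0},{"grip":0.0112,"linear":[0,0,0],"roll":0},{"grip":0.0112,"linear":[0,0,0],"roll":0}]'; python3 -m pendant '[{"grip":0.0112,"linear":[0,0,-0.001],"roll":0},{"grip":0.0112,"linear":[0,0,-0.001],"roll":0},{"grip":0.0112,"linear":[0,0,0],"roll":0},{"grip":0.0112,"linear":[0,0,0],"roll":0}]'
```

```text
time_s: 22.4
tool_pos: [0.5687, -0.0154, 0.0793]
tcp_rot: [-180.0, 0.1, 175.7]
contact_force: [-0.8, -0.0, 5.7]
width: 0.0117
finger_force: 21.7
time_s: 22.9
tool_pos: [0.5682, -0.0154, 0.0773]
tcp_rot: [-180.0, 0.0, 175.7]
contact_force: [-3.5, 0.0, 7.3]
width: 0.0116
finger_force: 22.4
```

```bash
python3 -m pendant '[{"grip":0.0112,"linear":[0,0,-0.001],"roll":0},{"grip":0.0112,"linear":[0,0,-0.001],"roll":0},{"grip":0.0112,"linear":[0,0,0],"roll":0},{"grip":0.0112,"linear":[0,0,0],"roll":0}]'; python3 -m pendant '[{"grip":0.0112,"linear":[0,0,-0.001],"roll":0},{"grip":0.0112,"linear":[0,0,-0.001],"roll":0},{"grip":0.0112,"linear":[0,0,0],"roll":0},{"grip":0.0112,"linear":[0,0,0],"roll":0}]'
```

```text
time_s: 23.4
tool_pos: [0.5674, -0.0153, 0.0752]
tcp_rot: [-180.0, -0.1, 175.7]
contact_force: [-6.6, -0.4, 9.0]
width: 0.0116
finger_force: 23.0
time_s: 23.9
tool_pos: [0.5668, -0.0153, 0.0731]
tcp_rot: [-180.0, -0.1, 175.7]
contact_force: [-9.2, -0.2, 10.1]
width: 0.0114
finger_force: 23.5
```

```bash
python3 -m pendant '[{"grip":0.0112,"linear":[0,0,-0.001],"roll":0},{"grip":0.0112,"linear":[0,0,0],"roll":0},{"grip":0.0112,"linear":[0,0,0],"roll":0}]'; python3 -m pendant '[{"grip":0.0112,"linear":[0,0,-0.0005],"roll":0},{"grip":0.0112,"linear":[0,0,0],"roll":0},{"grip":0.0112,"linear":[0,0,0],"roll":0}]'
```

```text
time_s: 24.28
tool_pos: [0.5666, -0.0152, 0.072]
tcp_rot: [-180.0, -0.1, 175.7]
contact_force: [-8.7, 0.5, 11.8]
width: 0.012
finger_force: 23.8
time_s: 24.65
tool_pos: [0.5665, -0.0152, 0.0715]
tcp_rot: [-180.0, -0.2, 175.7]
contact_force: [-9.1, 0.7, 12.8]
width: 0.0117
finger_force: 24.1
```

```bash
python3 -m pendant '[{"grip":0.0112,"linear":[0,0,-0.0005],"roll":0},{"grip":0.0112,"linear":[0,0,0],"roll":0},{"grip":0.0112,"linear":[0,0,0],"roll":0}]'; python3 -m pendant '[{"grip":0.0112,"linear":[0,0,-0.0005],"roll":0},{"grip":0.0112,"linear":[0,0,0],"roll":0},{"grip":0.0112,"linear":[0,0,0],"roll":0}]';  python3 look.py w10 slide stage_seat; python3 - <<'E'
from h import *
import pickle
c,s,o=pickle.load(open("w10.pkl","rb"));print(s["tool_pos"])
C=np.array([.577,-.0153,.0606]);R=Ro.from_euler('z',-.074).as_matrix()@Ro.from_euler('y',-.255).as_matrix()
for z in(0,.006):print(z,proj(c,C+np.array([[-.035,-.022,z],[-.035,.022,z],[.035,-.022,z],[.035,.022,z]])@R.T,s).round(1).tolist())
im=cv2.resize(c["image"][140:290,155:355],(800,600),interpolation=cv2.INTER_CUBIC)
save("c10",im)
E
```

```text
time_s: 25.02
tool_pos: [0.5663, -0.0152, 0.071]
tcp_rot: [-180.0, -0.2, 175.7]
contact_force: [-8.8, 0.2, 12.3]
width: 0.0116
finger_force: 24.1
time_s: 25.4
tool_pos: [0.5662, -0.0152, 0.0705]
tcp_rot: [-180.0, -0.2, 175.7]
contact_force: [-10.9, 0.1, 11.9]
width: 0.0113
finger_force: 24.4
slide 0.63 [256. 251.  83. 131.]
stage_seat 0.95 [256. 256. 116. 172.]
[ 0.56619454 -0.01519114  0.07047814]
0 [[216.2, 195.8], [293.7, 195.7], [217.2, 316.3], [293.1, 316.2]]
0.006 [[214.8, 196.5], [295.1, 196.4], [215.8, 321.3], [294.4, 321.2]]
```

View pics/c10.png

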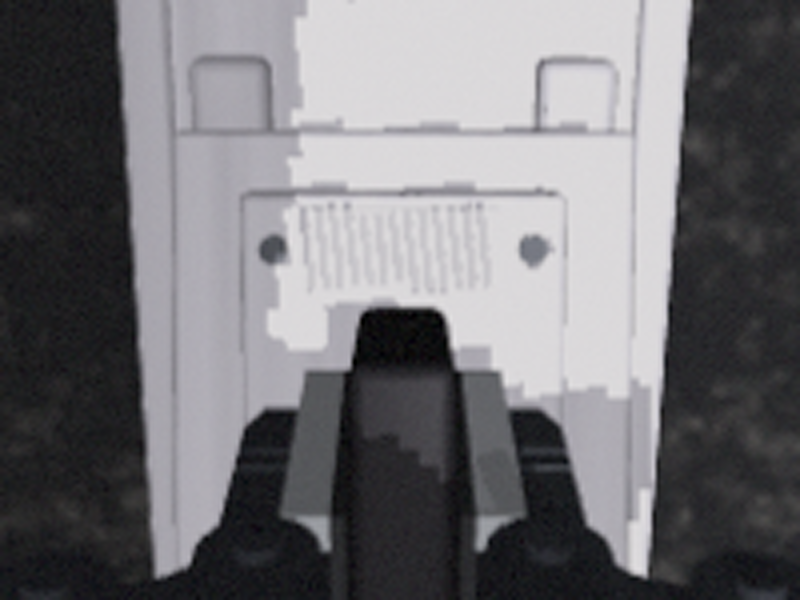

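```bash
python3 -m pendant '[{"grip":0.0112,"linear":[-0.0015,0,0],"roll":0},{"grip":0.0112,"linear":[-0.001,0,0],"roll":0},{"grip":0.0112,"linear":[0,0,0],"roll":0}]'; python3 -m pendant '[{"grip":0.0112,"linear":[0,0,-0.0005],"roll":0},{"grip":0.0112,"linear":[0,0,0],"roll":0},{"grip":0.0112,"linear":[0,0,0],"roll":0}]'; python3 -m pendant '[{"grip":0.0112,"linear":[0,0,-0.0005],"roll":0},{"grip":0.0112,"linear":[0,0,0],"roll":0},{"grip":0.0112,"linear":[0,0,0],"roll":0}]'
```

```text
time_s: 25.92
tool_pos: [0.5658, -0.0152, 0.0704]
tcp_rot: [180.0, 0.0, 175.7]
contact_force: [-1.2, 1.0, 6.3]
width: 0.0116
finger_force: 23.3
time_s: 26.3
tool_pos: [0.5657, -0.0152, 0.0701]
tcp_rot: [180.0, 0.0, 175.7]
contact_force: [-3.5, 1.1, 7.8]
width: 0.0115
finger_force: 23.8
time_s: 26.68
tool_pos: [0.5655, -0.0152, 0.0695]
tcp_rot: [180.0, -0.0, 175.7]
contact_force: [-4.1, 1.5, 8.6]
width: 0.0118
finger_force: 23.9
```

```bash
python3 -m pendant '[{"grip":0.0112,"linear":[-0.0005,0,-0.0005],"roll":0},{"grip":0.0112,"linear":[0,0,0],"roll":0},{"grip":0.0112,"linear":[0,0,0],"roll":0}]'; python3 -m pendant '[{"grip":0.0112,"linear":[-0.0003,0,-0.0005],"roll":0},{"grip":0.0112,"linear":[0,0,0],"roll":0},{"grip":0.0112,"linear":[0,0,0],"roll":0}]'; python3 -m pendant '[{"grip":0.0112,"linear":[-0.0003,0,-0.0005],"roll":0},{"grip":0.0112,"linear":[0,0,0],"roll":0},{"grip":0.0112,"linear":[0,0,0],"roll":0}]'
```

```text
time_s: 27.05
tool_pos: [0.5653, -0.0152, 0.0691]
tcp_rot: [180.0, 0.0, 175.7]
contact_force: [-3.7, 2.0, 8.3]
width: 0.0117
finger_force: 24.0
time_s: 27.42
tool_pos: [0.5651, -0.0152, 0.0686]
tcp_rot: [180.0, 0.0, 175.7]
contact_force: [-2.5, 2.2, 8.1]
width: 0.0115
finger_force: 24.0
time_s: 27.8
tool_pos: [0.5651, -0.0151, 0.0685]
tcp_rot: [180.0, 0.1, 175.7]
contact_force: [-2.7, 2.2, 12.6]
width: 0.0116
finger_force: 24.5
```

```bash
cat > edge.py <<'E'
from h import *
s=read_state();c=capture("wrist");print(s["tool_pos"],s["contact_force"])
g=cv2.cvtColor(c["image"],cv2.COLOR_RGB2GRAY).astype(np.float32)
C=np.array([.577,-.0153,.0606]);R=Ro.from_euler('z',-.074).as_matrix()@Ro.from_euler('y',-.255).as_matrix()
def rect(z):
    xs=np.arange(-60,-10,.25)/1e3;ys=np.arange(-40,40,.25)/1e3
    X,Y=np.meshgrid(xs,ys,indexing='ij');P=C+np.stack([X,Y,0*X+z],-1).reshape(-1,3)@R.T
    uv=proj(c,P,s).reshape(*X.shape,2).astype(np.float32);r=cv2.remap(g,uv[...,0],uv[...,1],cv2.INTER_CUBIC);return cv2.GaussianBlur(r,(0,0),10)-r
h=rect(.006)
for a,b in((-19,-10),(-4,4),(10,19)):
    m=h[:,int((a+40)*4):int((b+40)*4)].mean(1);k=np.argsort(-m)[:40];t=[i for i in range(1,199) if m[i]>m[i-1] and m[i]>=m[i+1] and m[i]>6];print("front",a,b,[(-60+i/4,int(m[i])) for i in t])
for x0,x1 in((-36,-31),(-31,-24)):
    m=h[int((x0+60)*4):int((x1+60)*4)].mean(0);t=[i for i in range(1,319) if m[i]>m[i-1] and m[i]>=m[i+1] and m[i]>6];print("side",x0,[(-40+i/4,int(m[i])) for i in t])
E
python3 edge.py
```

```text
[ 0.56512134 -0.0151474   0.0685139 ] [-2.70244138  2.22590585 12.56488046]
front -19 -10 [(-48.75, 42), (-40.5, 47), (-33.5, 23), (-32.75, 22), (-16.5, 9), (-11.0, 50)]
front -4 4 [(-48.5, 51), (-40.25, 39), (-24.25, 89), (-19.0, 21)]
front 10 19 [(-48.5, 45), (-40.5, 42), (-34.0, 18), (-32.5, 19), (-16.5, 8), (-11.0, 49)]
side -36 [(-37.5, 57), (-31.5, 20), (-21.75, 46), (-18.0, 52), (-17.0, 44), (-11.25, 7), (0.5, 6), (6.75, 6), (10.5, 8), (17.0, 54), (22.25, 40), (31.75, 13), (37.5, 81)]
side -31 [(-37.25, 52), (-31.0, 11), (-21.75, 43), (-13.0, 6), (-10.5, 8), (11.0, 6), (22.25, 31), (31.5, 11), (37.25, 74)]
```

```bash
python3 -m pendant '[{"grip":0.0112,"linear":[-0.0005,0,0.0025],"roll":0},{"grip":0.0112,"linear":[-0.0005,0,0.0025],"roll":0},{"grip":0.0112,"linear":[0,0,0],"roll":0},{"grip":0.0112,"linear":[0.0053,-0.0004,0.0014],"roll":0},{"grip":0.0112,"linear":[0,0,0],"roll":0},{"grip":0.0112,"linear":[0,0,0],"roll":0}]'; python3 edge.py; python3 -m pendant '[{"grip":0.0112,"linear":[0.0005,0,-0.0025],"roll":0},{"grip":0.0112,"linear":[0.0003,0,-0.0013],"roll":0},{"grip":0.0112,"linear":[0,0,0],"roll":0},{"grip":0.0112,"linear":[0,0,0],"roll":0}]'
```

```text
time_s: 28.6
tool_pos: [0.5689, -0.0157, 0.074]
tcp_rot: [180.0, -0.0, 175.7]
contact_force: [-0.6, -0.6, -0.8]
width: 0.0117
finger_force: 22.7
[ 0.56885208 -0.01573628  0.07395472] [-0.61205941 -0.55453032 -0.81333423]
front -19 -10 [(-48.5, 34), (-36.5, 12), (-35.25, 45), (-28.0, 19), (-26.25, 6), (-10.75, 24)]
front -4 4 [(-48.25, 37), (-35.5, 55), (-18.5, 84), (-13.75, 20)]
front 10 19 [(-48.25, 31), (-35.5, 54), (-28.0, 19), (-10.5, 33)]
side -36 [(-37.75, 57), (-31.5, 20), (-22.5, 18), (-18.25, 12), (-12.75, 11), (-10.75, 12), (-8.75, 15), (-6.75, 7), (-4.5, 6), (-2.5, 7), (-0.75, 11), (1.5, 8), (3.75, 11), (5.5, 11), (7.75, 12), (9.75, 12), (11.5, 6), (12.25, 6), (22.5, 18), (31.75, 24), (37.75, 78)]
side -31 [(-37.75, 53), (-31.5, 19), (-22.5, 14), (-19.0, 37), (-17.75, 31), (8.25, 6), (10.25, 7), (17.25, 33), (22.5, 22), (31.75, 15), (37.75, 75)]
time_s: 29.15
tool_pos: [0.5697, -0.0158, 0.0703]
tcp_rot: [180.0, -0.0, 175.7]
contact_force: [0.5, -0.1, 0.0]
width: 0.0116
finger_force: 22.7
```

Good; now press on along the normal in small steps.

```bash
python3 -m pendant '[{"grip":0.0112,"linear":[0.0001,0,-0.0005],"roll":0},{"grip":0.0112,"linear":[0,0,-0.0003],"roll":0},{"grip":0.0112,"linear":[0,0,0],"roll":0},{"grip":0.0112,"linear":[0,0,0],"roll":0}]'; python3 -m pendant '[{"grip":0.0112,"linear":[0,0,-0.0005],"roll":0},{"grip":0.0112,"linear":[0,0,0],"roll":0},{"grip":0.0112,"linear":[0,0,0],"roll":0}]'; python3 -m pendant '[{"grip":0.0112,"linear":[0,0,-0.0004],"roll":0},{"grip":0.0112,"linear":[0,0,0],"roll":0},{"grip":0.0112,"linear":[0,0,0],"roll":0}]'
```

```text
time_s: 29.65
tool_pos: [0.5698, -0.0158, 0.0698]
tcp_rot: [-180.0, 0.0, 175.7]
contact_force: [-2.5, -0.2, 5.2]
width: 0.0116
finger_force: 23.6
time_s: 30.02
tool_pos: [0.5699, -0.0158, 0.0697]
tcp_rot: [-180.0, 0.0, 175.7]
contact_force: [-3.2, 0.0, 9.3]
width: 0.0115
finger_force: 24.3
time_s: 30.4
tool_pos: [0.57, -0.0158, 0.0697]
tcp_rot: [-180.0, 0.1, 175.7]
contact_force: [-5.5, 1.3, 13.6]
width: 0.0117
finger_force: 24.9
```

```bash
python3 -m pendant '[{"grip":0.0112,"linear":[0,0,0],"roll":0},{"grip":0.0112,"linear":[0,0,0],"roll":0},{"grip":0.0112,"linear":[0,0,0],"roll":0},{"grip":0.0112,"linear":[0,0,0],"roll":0}]'; python3 edge.py
```

```text
time_s: 30.9
tool_pos: [0.5699, -0.0158, 0.0697]
tcp_rot: [-180.0, 0.1, 175.7]
contact_force: [-4.4, 1.2, 14.0]
width: 0.0113
finger_force: 25.0
[ 0.56994099 -0.01577927  0.0696833 ] [-4.42748309  1.23455543 14.01419987]
front -19 -10 [(-48.5, 37), (-35.25, 40), (-28.0, 22), (-27.25, 21), (-11.5, 15)]
front -4 4 [(-48.25, 38), (-35.5, 53), (-33.25, 7), (-19.25, 90), (-14.5, 22)]
front 10 19 [(-48.25, 37), (-35.5, 57), (-29.0, 25), (-28.25, 23), (-11.5, 22)]
side -36 [(-37.75, 58), (-31.25, 18), (-22.0, 20), (-17.75, 11), (-16.75, 10), (-13.25, 20), (-9.25, 6), (-7.25, 6), (-5.0, 11), (-3.25, 10), (-1.25, 9), (0.75, 13), (2.5, 12), (5.0, 14), (8.5, 8), (10.75, 8), (22.0, 49), (31.75, 19), (37.75, 83)]
side -31 [(-37.25, 54), (-31.25, 21), (-22.0, 28), (-17.75, 45), (7.25, 6), (9.25, 7), (11.25, 8), (17.25, 30), (22.0, 52), (31.75, 21), (37.25, 83)]
```

Centred (front edge −35.4 mm, sides ±22 mm), square, steady at about 14 N.

```bash
python3 -c "from station import sign_off;print(sign_off())"
```

```text
the job is handed in; nothing more can be done
None
```

I handed the job in at about 31 s. The pin is home and let go of, and the carrier is still gripped (about 25 N) and pressed on the sloped face with about 14 N. It sits centred to about 1 mm, and I judged it flush from the stiff contact. The hand-in returned no verdict.

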